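# Open the garnish case and hold the cherries at the front

## Robot

A 6-joint arm with a two-finger parallel gripper is mounted at the origin on a cart in front of the work surface, level with it; the furniture and walls round the work are solid. World frame = base frame: x ahead of the robot, y to its left, z up, the work surface at z = 0. Lengths are in mm, angles in degrees, forces in N, time in s.
With the tool pointing down it reaches from about 350 to 775 mm from the base axis. Payload 7.3 kg.
Tool frame: the origin (TCP) lies at the very end of the fingers, on their centre line; the grasp point (between the pads) lies 19 mm behind it (arm.grasp_offset is the distance from the TCP to the grasp point, in mm); z points along the fingers, y is the direction in which the jaws open and shut (so a half turn about z gives the same grasp; the last joint's range is limited). The gripper opens to 92 mm and grips with 3 to 60 N. Pads are 19 mm wide; open, the fingers measure 130 mm over their backs; the gripper's body (75 mm by 190 mm) begins 47 mm behind the grasp point.
Start: joints at [-83.365, 19.595, 87.324, -0, 73.075, -8.365], TCP at [135.902, -507.125, 226.741] pointing down, gripper open.
Joint ranges: [-145.02, 145.02], [-44.19, 115.74], [2.07, 154.8], [-57.11, 237.11], [16.16, 152.29], [-177.93, 177.93]. Speed limits (degrees/s): [147.25, 147.25, 180, 180, 180, 180].

## Interface

Orientations are given as [roll, pitch, yaw] about the fixed x, y, z axes, in that order (R = Rz(yaw) Ry(pitch) Rx(roll)).
In Python, from cell import arm, grab_frame gives the robot as it stands. The module is installed in compiled form; this text tells all that it offers.
- The arm moves only by the tool send_rows, never from a script. Its argument "targets" is a list that holds one entry, the list of rows, each a list of 7 numbers: the shift along the world's x, y, z in mm, then the turn, a rotation vector about the world's x, y, z in rad, then the finger opening in mm, from 0 to 91.8. A call has 1 to 12 rows; each row is the pose to reach, as a shift and turn from the pose commanded when the call began; what a row does not reach only later rows make up. A row lasts 1/12 s, in which the tool goes at most 41.7 mm and 7.16 degrees, less where a joint would pass 70% of its speed; a pose out of reach is approached as far as the arm can. A call with a gripper value outside its range is refused whole. The fingers move at their own pace and stop on an object; the grip force is fixed at half the most. Time passes only in rows, so rows that repeat a pose let the fingers close. It gives the time, the measured TCP pose, the force and the opening at its end, in the units of the state.
- arm.observe(): the state, without advancing time (a new reading comes with each control period).
- grab_frame(name): name is "scene" or "side" or "wrist"; returns a dict with "pixels" (384x512x3 uint8, red, green, blue), "mtx" (3x3 intrinsics, pixels), "xyz" and "orientation" of the camera in the world. Camera axes: x right, y down, z forward; pixel columns grow to the right and rows downward; lengths in mm; the calibration is good to about 2 mm. A picture is of the moment at which its call begins. There is no depth.
- arm.hand_in(): hands the job in, once; it reports no verdict.
The state is a dict: "clock": time; "joint_pos": joint angles; "dq": joint speeds; "tau": joint torques, N m; "eef_pos": TCP position; "eef_rot": TCP orientation; "wrist_force": force on the tool from outside, world axes, zero at the start; "torque": the same for the moment, N m; "gripper_width": finger opening in mm.
Only numpy, scipy, OpenCV 4.12 (cv2) and the standard library are available. Lean on these libraries where they do the work, as an engineer would, in place of code of your own. Each camera call takes 0.05 s, during which the arm holds its last target.

## Task

Raise the clear front sash of the garnish case all the way up by its wooden pull; it stays up by itself. Then turn the carousel gently by the wooden knob on top until the cherry jar (red disc on its lid) stands straight in the middle of the open front, and finish while still gripping the knob firmly, so that the turntable cannot swing while I reach in and twist that lid off with one hand. Do not touch the jars, which stand loose and must stay upright in their places, and leave the coupe and the bar tools alone.

Things in the scene. Friction and masses are not known exactly. Their poses are not given: they have to be found in the camera images.
- case: fixed glazed garnish case on a walnut board, 228 x 236 mm: clear side, back and top panes (top at z = 0.141) in a dark metal frame, two guide rails to z = 0.198 beside the front sash. Origin: centre of its underside on the worktop, straight below the turntable's axis; its -x axis points to its FRONT (the sash side, roughly towards the robot; its yaw varies). A jar faces front when it stands straight on the case's -x side of this origin.
- sash (a joint): height (m) by which the clear front sash is raised: 0 shut, 0.10 fully up at its stop; starts shut or a little ajar. It slides straight up (z) in the rails, takes about 8 N to lift and stays by friction where it is left. Pane 206 mm wide, 110 mm tall, its top edge at z = 0.130 + this value, 109 mm in front of the turntable's axis.
- sash_pull (a point): centre of the pull on the sash: a walnut block 36 mm wide (case y), 22 mm tall, standing out 32 mm from the pane (case -x); pinch it from above with the fingers on its two ends, closing along the case's y. The point lies 20 mm in front of the pane, at z = 0.114 + the sash's value, and moves with the sash.
- knob_grip (a point): centre of the round dark-wood knob over the case, on the turntable's axis, at z = 0.207: the height to grip. It is fixed to the turntable by a column (16 mm) through the top pane and turns with it; 44 mm in diameter, from z = 0.185 to 0.230 (straight grip face z = 0.197 to 0.217), gripped from above at any yaw. With the sash up, the sash's top edge (z = 0.230) stands 109 mm from the axis.
- turntable (a joint): angle of the turntable in the case (rad), counter-clockwise positive seen from above, unlimited; the start value says nothing about where the jars stand. Walnut disc 186 mm in diameter, cork top at z = 0.035. It turns very easily (about 0.02 Nm) and coasts on when let go; the jars ride on it by friction when it turns at up to about 2 rad/s.
- cherry_jar: the jar to bring to the front: clear glass jar of red cherries, steel lid with a RED disc (40 mm) on top; 48 mm in diameter, 85 mm tall (lid top at z = 0.120), standing loose on the turntable 62 mm from its axis, under the top pane. Origin: centre of its underside, z = 0.035.
- olive_jar: another jar of the same glass, size and lid (green olives, green disc), loose on the turntable 62 mm from its axis; five jars in all, 72 degrees apart. Origin: centre of its underside.
- onion_jar: another jar of the same glass, size and lid (white pearl onions, white disc), loose on the turntable 62 mm from its axis; five jars in all, 72 degrees apart. Origin: centre of its underside.
- lemon_jar: another jar of the same glass, size and lid (candied lemon balls, yellow disc), loose on the turntable 62 mm from its axis; five jars in all, 72 degrees apart. Origin: centre of its underside.
- sugar_jar: another jar of the same glass, size and lid (brown sugar cubes, tan disc), loose on the turntable 62 mm from its axis; five jars in all, 72 degrees apart. Origin: centre of its underside.
- coupe: bystander: empty coupe glass, 130 mm wide, 194 mm tall, on a slate coaster. Origin: centre of its foot.
- slate_coaster: bystander: slate coaster 92 x 92 x 8 mm under the coupe. Origin: centre of its underside.
- bar_jigger: bystander: steel jigger, 44 mm wide, 88 mm tall. Origin: centre of its underside.
- spoon: bystander: steel bar spoon, 256 mm long (its y axis), 10 mm high. Origin: centre of its underside.

How it is judged:
By the outcome, as a careful person would: the job done as asked, in the order asked, and still so for the second after the job is handed in, while the arm keeps its last pose, push and grip.
It also fails if it takes over 58 s, if anything falls off the work surface, if the arm or the gripper's body presses on something with over 40 N, if the wrist force passes 120 N, or if a joint passes its speed limit or range.

## Working session

There is one attempt and no reset: what is moved stays moved. The work goes in short steps, Python scripts to look and compute and a tool call to move; the robot and the scene stay as the last step left them, time stands still between calls to the robot, and variables do not carry over. Pictures are saved under pics/ and viewed, and the job is handed in when it is done.

Besides the shell and the picture viewer there is one more tool, called in YAML: its name, and indented under it one key for each argument. send_rows: Moves the arm, as the interface text tells. Its arguments: {"type":"object","properties":{"targets":{"type":"array","items":{"type":"array","items":{"type":"array","items":{"type":"number"}}}}},"required":["targets"]}

```bash
mkdir -p pics; cat > h.py <<'E'
import numpy as np,cv2
from cell import arm,grab_frame
def snap(n,tag):
    f=grab_frame(n);cv2.imwrite(f'pics/{tag}.png',cv2.cvtColor(f['pixels'],cv2.COLOR_RGB2BGR));
    np.savez(f'pics/{tag}.npz',**{k:np.array(v) for k,v in f.items()});return f
E
python3 - <<'E'
from h import *
for n in ['scene','side','wrist']:
    f=snap(n,n+'0');print(n,f['mtx'],f['xyz'],f['orientation'])
print(arm.observe())
E
```

```text
scene [[455.02286809   0.         248.54590899]
 [  0.         455.02286809 197.69749292]
 [  0.           0.           1.        ]] [1.42964197e-01 5.45540656e+02 1.24057725e+03] [-147.00839222   -0.40899437 -138.72705585]
side [[357.26709824   0.         252.29892495]
 [  0.         357.26709824 195.98359379]
 [  0.           0.           1.        ]] [ -49.0149024  -362.0758073  1058.61744398] [-144.14466974    0.48759917  -54.67829986]
wrist [[295.43222156   0.         254.47862699]
 [  0.         295.43222156 188.3276161 ]
 [  0.           0.           1.        ]] [ 216.67060237 -486.24613241  384.22283812] [ 1.62378090e+02  7.11290066e-02 -7.50047680e+01]
{'clock': 0.15, 'joint_pos': array([-8.33659227e+01,  1.96257086e+01,  8.73642942e+01,  3.85768171e-04,
        7.30748538e+01, -8.36543849e+00]), 'dq': array([ 0.05678075, -0.05985183, -0.07075562, -0.02294846,  0.09070997,
        0.07137424]), 'tau': array([ 1.63342087e-03, -4.31470191e+01, -2.44354284e+01,  7.17535755e-02,
        5.37756539e-02, -8.92061985e-05]), 'eef_pos': array([ 135.86156896, -506.80222611,  226.22094683]), 'eef_rot': array([-1.79935887e+02, -9.80073912e-03,  1.49993978e+01]), 'wrist_force': array([ 0.36942671, -0.51481271,  0.21739549]), 'torque': array([ 0.02008222, -0.01411493, -0.01378541]), 'gripper_width': 91.75544467297486}
```

View pics/scene0.png

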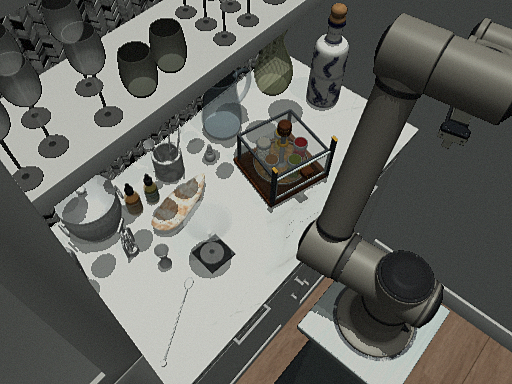

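View pics/side0.png

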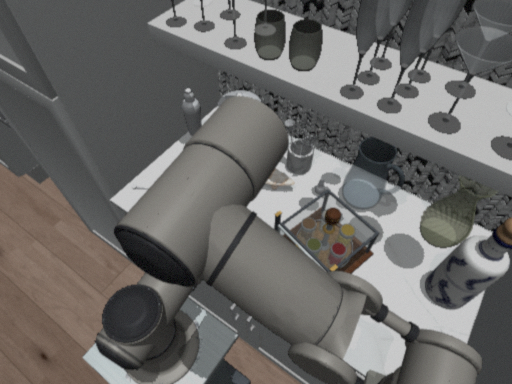

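View pics/wrist0.png

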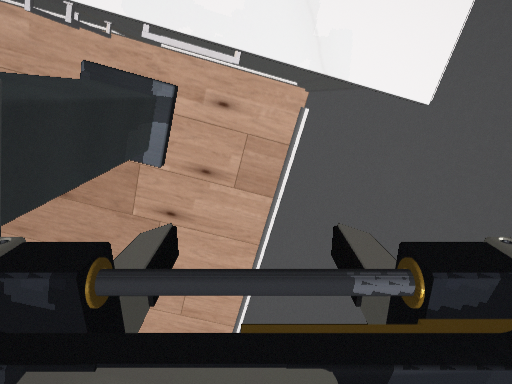

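The scene view shows the case at about (286,155) and the knob at (284,128). The side view has the knob at (333,215). I'll zoom in on both.

```bash
python3 - <<'E'
import cv2
a=cv2.imread('pics/scene0.png')[95:215,215:355];b=cv2.imread('pics/side0.png')[190:290,260:390]
cv2.imwrite('pics/sceneZ.png',cv2.resize(a,None,fx=5,fy=5,interpolation=cv2.INTER_CUBIC))
cv2.imwrite('pics/sideZ.png',cv2.resize(b,None,fx=6,fy=6,interpolation=cv2.INTER_CUBIC))
E
```

```text
(no output)
```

View pics/sceneZ.png

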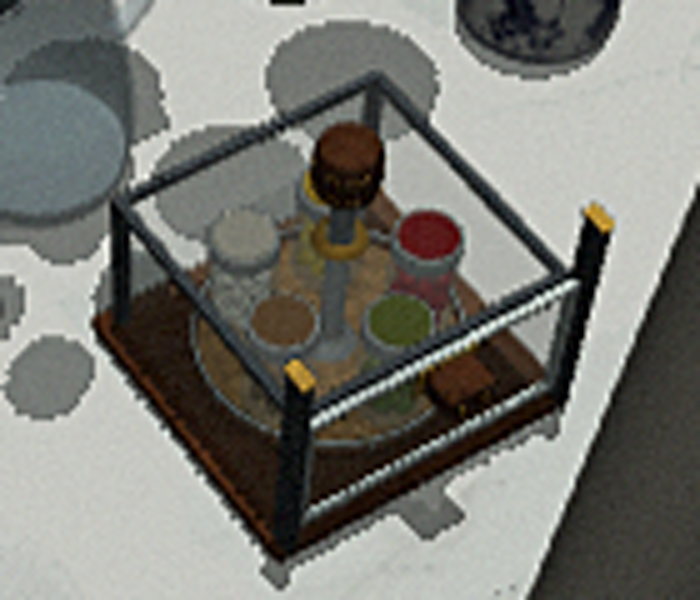

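View pics/sideZ.png

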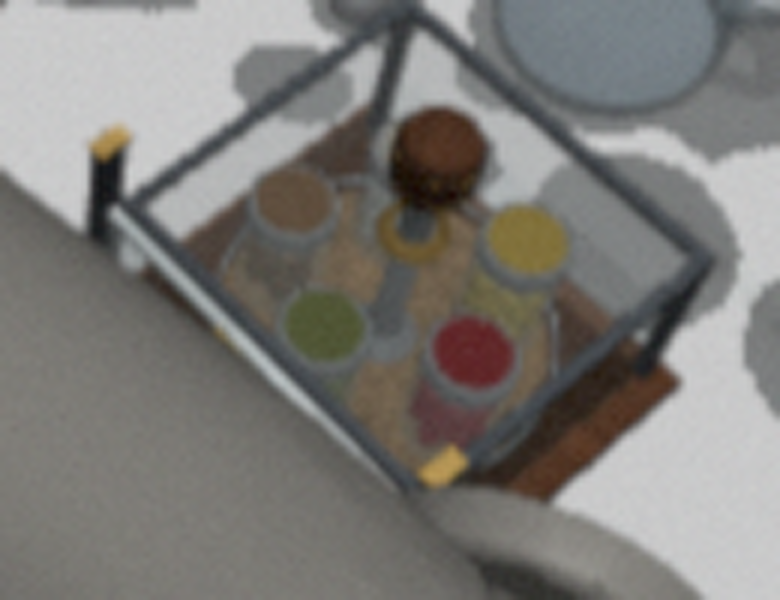

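```bash
cat > fit.py <<'E'
from h import *
from scipy.optimize import least_squares
from scipy.spatial.transform import Rotation as R
def cam(f):
    P=np.array(f['xyz'],float); P=P
    return f['mtx'],P,R.from_euler('xyz',f['orientation'],degrees=True).as_matrix()
def proj(c,X):
    K,P,Rm=c; p=K@(Rm.T@(X-P)); return p[:2]/p[2]
def pix(u,v,ox,oy,s): return np.array([(u+.5)/s-.5+ox,(v+.5)/s-.5+oy])
E
cat > f1.py <<'E'
from fit import *
cs={n:cam(np.load(f'pics/{n}0.npz')) for n in('scene','side')}
S=lambda u,v:('scene',pix(u,v,215,95,5)); D=lambda u,v:('side',pix(u,v,260,190,6))
obs=[('knob',S(348,148)),('knob',D(440,138)),
('cherry',S(429,236)),('olive',S(401,320)),('sugar',S(285,322)),('onion',S(243,236)),
('cherry',D(473,352)),('olive',D(326,326)),('lemon',D(526,241)),('sugar',D(294,203)),
('railL',S(300,377)),('railR',S(599,218)),('railL',D(110,143)),('railR',D(443,466)),
('bl',S(118,200)),('br',S(375,75)),('bl',D(400,12)),('br',D(705,258)),('boardL',S(283,560)),('boardBL',S(95,322)),('pull',S(469,375))]
k=['cherry','lemon','onion','sugar','olive'] 
def pts(p,n):
    x,y,yaw,th,rx,ry,bx,by,s,dz=p;c,s_=np.cos(yaw),np.sin(yaw)
    if n=='knob':l=[0,0,230]
    elif n in k: a=th+dirn*k.index(n)*2*np.pi/5; l=[62*np.cos(a),62*np.sin(a),120]
    elif n=='railL':l=[-rx,ry,198]
    elif n=='railR':l=[-rx,-ry,198]
    elif n=='bl':l=[bx,by,141]
    elif n=='br':l=[bx,-by,141]
    elif n=='boardL':l=[-114,118,0]
    elif n=='boardBL':l=[114,118,0]
    elif n=='pull':l=[-129,0,125+s]   # top face centre approx
    return np.array([x+c*l[0]-s_*l[1],y+s_*l[0]+c*l[1],l[2]])
def res(p): return np.concatenate([proj(cs[o[0]],pts(p,n))-o[1] for n,o in obs]+[[ (p[4]-112)/5,(p[5]-110)/5,(p[6]-108)/5,(p[7]-110)/5,p[9]]])
best=None
for dirn in(1,-1):
  for yaw in(-.5,0,.5):
   for th in np.arange(0,6.28,.7):
    r=least_squares(res,[550,-100,yaw,th,112,110,108,110,0,0],loss='soft_l1',x_scale=[10,10,.1,.1,5,5,5,5,5,1])
    if best is None or r.cost<best[0]: best=(r.cost,dirn,r.x)
cost,dirn,p=best
print(cost,dirn,np.round(p,2),'yaw',np.degrees(p[2]),'th',np.degrees(p[3])%360)
for n,o in obs: print(n,o[0],np.round(proj(cs[o[0]],pts(p,n))-o[1],2))
E
python3 f1.py
```

```text
11.666821056183922 1 [ 5.2151e+02 -2.2453e+02 -2.7000e-01 -1.8200e+00  1.0792e+02  1.0871e+02
  1.0020e+02  1.0185e+02  1.7220e+01  0.0000e+00] yaw -15.598911618255402 th 255.6656269414479
knob scene [ 1.03 -1.69]
knob side [ 0.52 -1.25]
cherry scene [ 0.34 -0.37]
olive scene [0.42 0.06]
sugar scene [ 0.22 -0.19]
onion scene [ 0.66 -0.15]
cherry side [-0.14 -0.16]
olive side [-0.58 -0.05]
lemon side [-0.15 -0.52]
sugar side [-0.4  -0.51]
railL scene [ 0.85 -0.48]
railR scene [ 0.6  -0.39]
railL side [-0.32 -0.46]
railR side [-0.21  0.05]
bl scene [0.3  0.22]
br scene [ 1.01 -0.29]
bl side [ 0.65 -2.06]
br side [ 0.1  -0.29]
boardL scene [-0.55  2.37]
boardBL scene [-0.77  2.35]
pull scene [-0.3  -0.06]
```

```bash
python3 - <<'E'
from fit import *
def ray(n,u,v,z):
    K,P,Rm=cam(np.load(f'pics/{n}0.npz'));d=Rm@np.linalg.solve(K,[u,v,1]);return np.round(P+d*(z-P[2])/d[2])
print('bottle',ray('scene',322,100,0),ray('side',450,290,0),'vase',ray('scene',272,85,0),'coupe',ray('scene',211,253,8),'glass',ray('scene',222,130,0))
yaw=-.27+0; yaw=np.radians(-15.6);o=np.array([521.5,-224.5])
print(o-129*np.array([np.cos(yaw),np.sin(yaw)]))
E
```

```text
bottle [ 607. -581.    0.] [ 627. -613.    0.] vase [ 800. -517.    0.] coupe [475. 161.   8.] glass [ 788. -220.    0.]
[ 397.25202888 -189.80934314]
```

send_rows:
  targets:
    - [[20, 28, 14, 0, 0, -0.05, 91], [46, 58, 24, 0, 0, -0.1, 91], [72, 90, 24, 0, 0, -0.15, 91], [98, 121, 24, 0, 0, -0.2, 91], [124, 152, 24, 0, 0, -0.26, 91], [150, 183, 24, 0, 0, -0.32, 91], [176, 214, 24, 0, 0, -0.38, 91], [202, 246, 24, 0, 0, -0.44, 91], [228, 278, 24, 0, 0, -0.5, 91], [248, 302, 24, 0, 0, -0.534, 91], [261, 317, 24, 0, 0, -0.534, 91], [261, 317, 24, 0, 0, -0.534, 91]]

```text
clock: 1.15
eef_pos: [398.6, -187.3, 250.6]
eef_rot: [-179.9, -0.0, -15.4]
wrist_force: [-0.8, -0.3, -0.2]
gripper_width: 91.1
```

```bash
python3 - <<'E'
from h import *
for n in ['scene','wrist','side']: snap(n,n+'1')
o=arm.observe();print(o['clock'],o['eef_pos'],o['eef_rot'],o['joint_pos'])
a=cv2.imread('pics/scene1.png')[65:215,205:365];cv2.imwrite('pics/sceneZ1.png',cv2.resize(a,None,fx=4,fy=4,interpolation=cv2.INTER_CUBIC))
E
```

```text
1.3 [ 396.57713026 -190.27878005  250.5433969 ] [ 1.79981980e+02  3.92187000e-02 -1.55535851e+01] [-3.56119720e+01  9.45343880e+00  9.72433539e+01 -3.17097061e-02
  7.33338692e+01  6.99507092e+01]
```

View pics/wrist1.png

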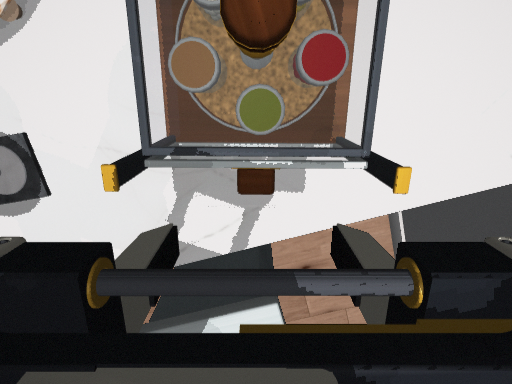

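View pics/sceneZ1.png

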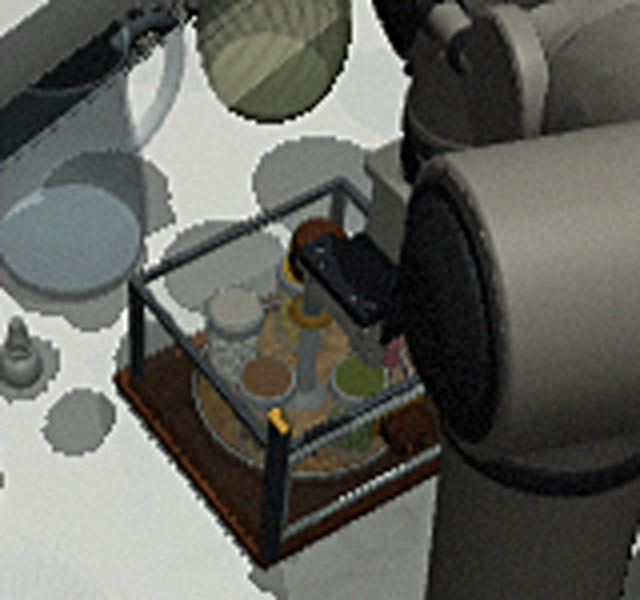

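View pics/side1.png

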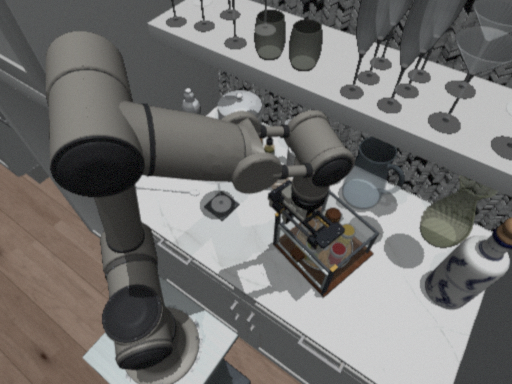

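The wrist view shows the pull top at (256,181), the rail caps at (110,178) and (402,180), and the cherry lid at (323,57). The jaws are square to the case. Next I'll refine the fit.

```bash
cat > f2.py <<'E'
from fit import *
c=cam(np.load('pics/wrist1.npz'));print(c[1])
def ray(u,v,z):
    K,P,Rm=c;d=Rm@np.linalg.solve(K,[u,v,1]);return (P+d*(z-P[2])/d[2])
img=cv2.imread('pics/wrist1.png');cv2.imwrite('pics/w1z.png',cv2.resize(img[0:210,90:420],None,fx=2.4,fy=2.4,interpolation=cv2.INTER_CUBIC))
A=ray(110,165,198);B=ray(401,167,198);print('rails front-top',A,B,np.linalg.norm(A-B),np.degrees(np.arctan2(*(A-B)[1::-1]))-90)
for s in(0,10,17): print('pull top front edge mid',s,ray(255.7,194,125+s),ray(255.7,170,125+s))
o=np.array([521.5,-224.5]);y=np.radians(-15.6);M=np.array([[np.cos(y),-np.sin(y)],[np.sin(y),np.cos(y)]])
def loc(p):return M.T@(p[:2]-o)
for n,u,v in(('cherry',323,57),('olive',260,109),('sugar',194,65)):
    l=loc(ray(u,v,120));print(n,l,np.hypot(*l),np.degrees(np.arctan2(l[1],l[0])))
print('rails loc',loc(A),loc(B))
E
python3 f2.py
```

```text
[ 478.28412948 -211.14815405  408.57743646]
rails front-top [458.84408368 -96.50074135 198.        ] [ 401.01565464 -301.04774253  198.        ] 212.5643500132593 -15.78637364816484
pull top front edge mid 0 [ 385.1092537  -186.84153869  125.        ] [ 409.25314879 -193.45069173  125.        ]
pull top front edge mid 10 [ 388.39494797 -187.69868077  135.        ] [ 411.6874391  -194.07477038  135.        ]
pull top front edge mid 17 [ 390.69493396 -188.29868022  142.        ] [ 413.39144232 -194.51162543  142.        ]
cherry [-13.05678369 -60.21497489] 61.614306793016674 -102.23439793864951
olive [-58.41988091  -4.06644947] 58.561237148263736 -176.01821869666165
sugar [-20.15790325  56.01759374] 59.53412359356437 109.79124243375922
rails loc [-94.76937087 106.43467673] [ -95.46080615 -106.12854872]
```

View pics/w1z.png

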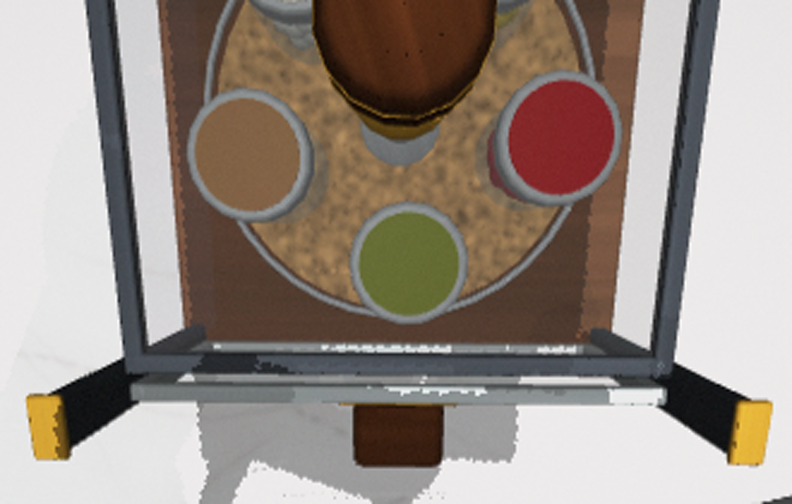

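```bash
cat > ov.py <<'E'
import sys
from fit import *
o=np.array([521.5,-224.5]);y=np.radians(-15.6);M=np.array([[np.cos(y),-np.sin(y)],[np.sin(y),np.cos(y)]])
def W(l): return np.r_[o+M@np.array(l[:2]),l[2]]
def draw(tag,ox,oy,w,h,sc,s,out):
    c=cam(np.load(f'pics/{tag}.npz'));a=cv2.imread(f'pics/{tag}.png')[oy:oy+h,ox:ox+w];a=cv2.resize(a,None,fx=sc,fy=sc,interpolation=cv2.INTER_CUBIC)
    def P(l):
        p=proj(c,W(l));return tuple(int(round(q)) for q in ((p+.5-[ox,oy])*sc-.5))
    def L(a1,b,col): cv2.line(a,P(a1),P(b),col,1,cv2.LINE_AA)
    for z in(130+s,20+s):L([-109,-103,z],[-109,103,z],(0,255,0))
    for z in(103+s,125+s):
        q=[[-109,-18,z],[-141,-18,z],[-141,18,z],[-109,18,z]]
        for i in range(4):L(q[i],q[(i+1)%4],(255,0,255))
    cv2.imwrite(out,a)
for s in(0,9,18):
    draw('scene0',265,130,80,80,5,s,f'pics/o_s{s}.png');draw('wrist1',180,120,160,100,2.5,s,f'pics/o_w{s}.png')
r=[np.vstack([cv2.resize(cv2.imread(f'pics/o_s{s}.png'),(266,266)) if 0 else cv2.imread(f'pics/o_s{s}.png')]) for s in(0,18)]
cv2.imwrite('pics/os.png',np.hstack(r))
cv2.imwrite('pics/ow.png',np.vstack([np.hstack([cv2.imread(f'pics/o_w{s}.png') for s in(0,9)]),np.hstack([cv2.imread(f'pics/o_w{s}.png') for s in(18,18)])]))
E
python3 ov.py
```

```text
(no output)
```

View pics/os.png

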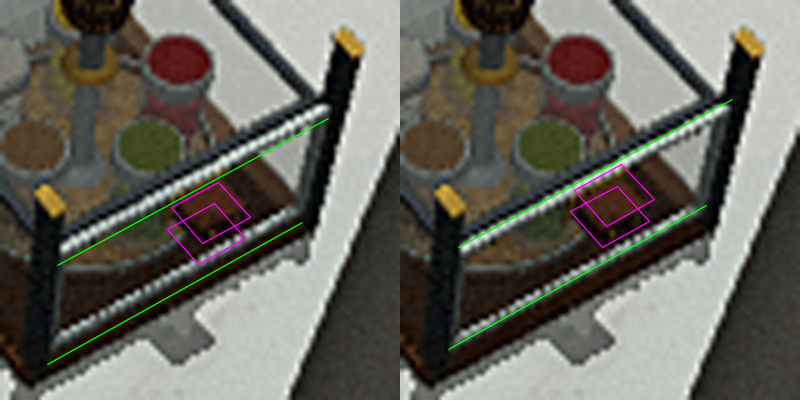

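View pics/ow.png

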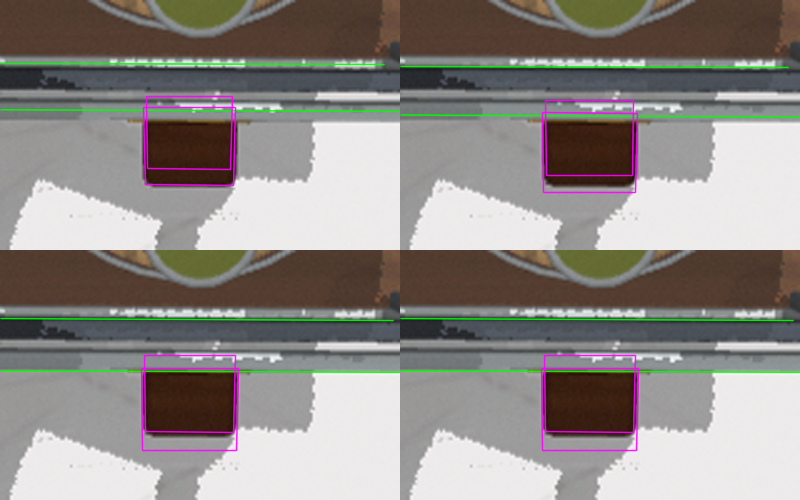

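```bash
sed -e '/^best=None/,$d' f1.py > f3.py; cat >> f3.py <<'E'
cs['wrist']=cam(np.load('pics/wrist1.npz'))
Wz=lambda u,v:('wrist',pix(u,v,90,0,2.4))
obs=[q for q in obs if q[0] not in('pull','boardL','boardBL','knob')]
obs+=[('cherry',Wz(563,137)),('olive',Wz(409,264)),('sugar',Wz(247,153)),('railL',Wz(47,427)),('railR',Wz(752,432)),
 ('pfl',('wrist',pix(146,184,180,120,2.5))),('pfr',('wrist',pix(235,184,180,120,2.5))),
 ('pfr',S(497,378)),
 ('stop1',S(310,425)),('stop2',S(578,285)),('kc',S(348,150)),('kc',D(440,143))]
dirn=1;_pts=pts
def pts(p,n):
    x,y,yaw,th,rx,ry,bx,by,s,dz=p[:10]
    L={'pfl':[-141,18,125+s],'pfr':[-141,-18,125+s],'stop1':[-109,103,130+s],'stop2':[-109,-103,130+s],'kc':[0,0,228]}
    if n in L:
        l=L[n];c,q=np.cos(yaw),np.sin(yaw);return np.array([x+c*l[0]-q*l[1],y+q*l[0]+c*l[1],l[2]])
    return _pts(p[:10],n)
ci={'scene':0,'side':1,'wrist':2}
def off(p,n): return np.array(p[10+3*ci[n]:13+3*ci[n]])
def res(p):
    out=[]
    for n,o in obs:
        sg=2. if n.startswith('stop') else .6
        # line-type: only use perpendicular (v) for stops
        r=(proj(cs[o[0]],pts(p,n)+off(p,o[0]))-o[1])/sg
        if n.startswith('stop'): r[0]=0
        out.append(r)
    return np.concatenate(out+[np.array(p[10:])/1.5,[p[9],(p[4]-108)/5]])
p0=[521,-224,-.27,-1.82,108,108,100,102,12,0]+[0]*9
r=least_squares(res,p0,loss='soft_l1',x_scale='jac');p=r.x
C=np.linalg.inv(r.jac.T@r.jac)
print('xy',p[:2],'yaw',np.degrees(p[2]),'th',np.degrees(p[3])%360,'rail',p[4:8],'s',p[8],'sig',np.sqrt(np.diag(C))[:9])
print('off',np.round(p[10:],1))
for n,o in obs: print(n,o[0],np.round(proj(cs[o[0]],pts(p,n)+off(p,o[0]))-o[1],2))
E
python3 f3.py
```

```text
xy [ 523.02938912 -225.18849352] yaw -15.771649165543897 th 255.2821468170833 rail [107.82346631 108.62118316  99.51134541 100.69062923] s 8.701583676382239 sig [1.29615568 1.17788019 0.00221965 0.00526329 0.53214351 0.56206002
 1.52475008 1.26809966 1.92653041]
off [ 0.   1.5 -0.9 -1.4 -0.3 -1.5  1.3 -0.9  0.2]
cherry scene [-0.16 -0.14]
olive scene [-0.32  0.23]
sugar scene [-0.52 -0.2 ]
onion scene [ 0.16 -0.2 ]
cherry side [-0.1   0.27]
olive side [-0.5   0.17]
lemon side [0.1  0.02]
sugar side [-0.09 -0.29]
railL scene [ 0.07 -0.47]
railR scene [-0.1  -0.19]
railL side [ 0.02 -0.19]
railR side [-0.15  0.37]
bl scene [0.22 0.2 ]
br scene [0.42 0.1 ]
bl side [ 1.1  -1.35]
br side [-0.17  0.06]
cherry wrist [-0.64 -0.15]
olive wrist [-0.   -0.32]
sugar wrist [0.15 0.35]
railL wrist [0.15 0.11]
railR wrist [ 0.14 -0.06]
pfl wrist [-0.71 -0.  ]
pfr wrist [0.39 0.23]
pfr scene [0.22 1.26]
stop1 scene [-1.25  1.31]
stop2 scene [-0.24 -0.07]
kc scene [ 0.37 -1.52]
kc side [ 0.63 -1.27]
```

send_rows:
  targets:
    - [[2.2, 0.3, -25, 0, 0, -0.003, 80], [2.2, 0.3, -50, 0, 0, -0.003, 75], [2.2, 0.3, -70, 0, 0, -0.003, 75], [2.2, 0.3, -85, 0, 0, -0.003, 75], [2.2, 0.3, -95, 0, 0, -0.003, 75], [2.2, 0.3, -105, 0, 0, -0.003, 75], [2.2, 0.3, -112, 0, 0, -0.003, 75], [2.2, 0.3, -118, 0, 0, -0.003, 75], [2.2, 0.3, -120, 0, 0, -0.003, 75], [2.2, 0.3, -120, 0, 0, -0.003, 75]]

```text
clock: 2.13
eef_pos: [398.8, -190.2, 130.5]
eef_rot: [-180.0, 0.0, -15.8]
wrist_force: [1.0, -0.2, -0.3]
gripper_width: 74.9
```

```bash
python3 - <<'E'
from h import *
for n in ['wrist','scene']: snap(n,n+'2')
o=arm.observe();print(o['clock'],o['eef_pos'],o['eef_rot'],o['wrist_force'],o['gripper_width'])
E
```

```text
2.2333 [ 399.23546829 -190.14952243  131.11412162] [ 1.79980319e+02 -3.42775944e-02 -1.57829913e+01] [ 0.28199527  0.06514625 -0.64827823] 74.83974659198819
```

View pics/wrist2.png

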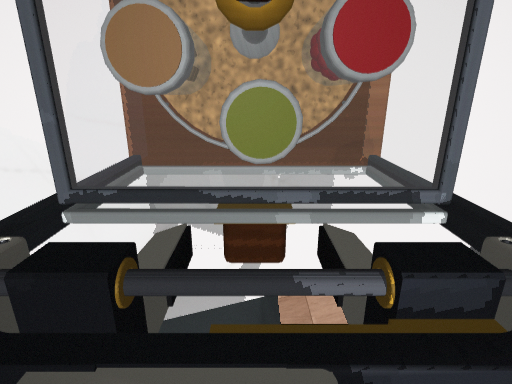

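View pics/scene2.png

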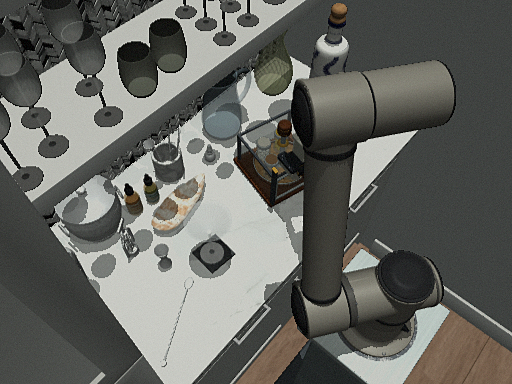

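The pull, at about (254,243), sits centred between the fingers. From this closer view I'll solve the sash height.

```bash
python3 - <<'E'
from fit import *
c=cam(np.load('pics/wrist2.npz'));print(c[1])
a=cv2.imread('pics/wrist2.png')[180:290,190:320];cv2.imwrite('pics/w2z.png',cv2.resize(a,None,fx=5,fy=5,interpolation=cv2.INTER_CUBIC))
o=np.array([523,-225.2]);y=np.radians(-15.8);M=np.array([[np.cos(y),-np.sin(y)],[np.sin(y),np.cos(y)]])
for s in(0,5,10,15,20):
    print(s,[np.round(proj(c,np.r_[o+M@np.array(l),125+s]),1) for l in([-141,18],[-141,-18],[-112,18],[-112,-18])])
E
```

```text
[ 479.33639964 -213.18671688  288.55129648]
0 [array([225.2, 254.8]), array([282.7, 254.8]), array([223.7, 211.7]), array([284.1, 211.7])]
5 [array([224.4, 259. ]), array([283.5, 259. ]), array([222.8, 215. ]), array([284.9, 215. ])]
10 [array([223.6, 263.5]), array([284.2, 263.5]), array([221.9, 218.5]), array([285.8, 218.4])]
15 [array([222.7, 268.2]), array([285.1, 268.2]), array([221. , 222.1]), array([286.7, 222.1])]
20 [array([221.8, 273.2]), array([286. , 273.2]), array([220., 226.]), array([287.7, 226. ])]
```

View pics/w2z.png

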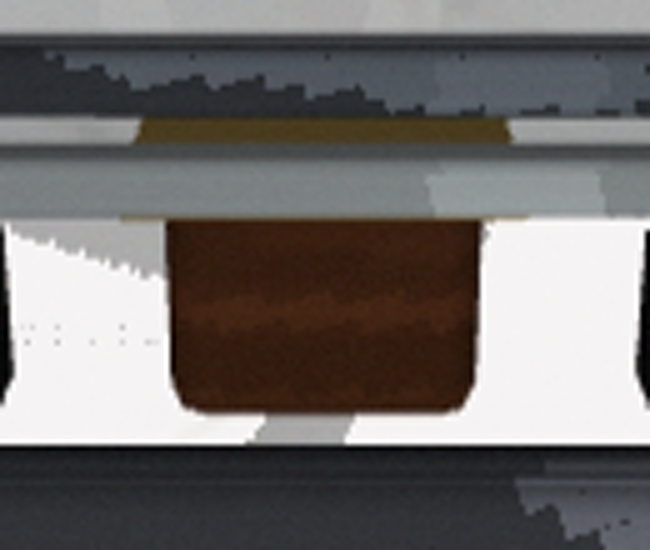

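send_rows:
  targets:
    - [[0, 0, -4, 0, 0, 0, 70], [0, 0, -8, 0, 0, 0, 65], [0, 0, -11, 0, 0, 0, 60], [0, 0, -11, 0, 0, 0, 55]]

```text
clock: 2.57
eef_pos: [398.8, -189.5, 119.1]
eef_rot: [-180.0, 0.1, -15.8]
wrist_force: [0.6, -0.7, 0.6]
gripper_width: 57.7
```

send_rows:
  targets:
    - [[0, 0, 0, 0, 0, 0, 45], [0, 0, 0, 0, 0, 0, 38], [0, 0, 0, 0, 0, 0, 32], [0, 0, 0, 0, 0, 0, 28], [0, 0, 0, 0, 0, 0, 20], [0, 0, 0, 0, 0, 0, 20]]

```text
clock: 3.07
eef_pos: [399.1, -190.1, 119.8]
eef_rot: [180.0, -0.0, -15.8]
wrist_force: [-0.5, -1.9, 1.1]
gripper_width: 35.9
```

send_rows:
  targets:
    - [[0, 0, 5, 0, 0, 0, 10], [0, 0, 12, 0, 0, 0, 10], [0, 0, 20, 0, 0, 0, 10], [0, 0, 29, 0, 0, 0, 10], [0, 0, 38, 0, 0, 0, 10], [0, 0, 47, 0, 0, 0, 10], [0, 0, 56, 0, 0, 0, 10], [0, 0, 64, 0, 0, 0, 10], [0, 0, 70, 0, 0, 0, 10], [0, 0, 75, 0, 0, 0, 10]]

```text
clock: 3.9
eef_pos: [399.1, -190.1, 195.5]
eef_rot: [180.0, -0.0, -15.8]
wrist_force: [1.6, -5.0, -7.7]
gripper_width: 35.5
```

send_rows:
  targets:
    - [[0, 0, 3, 0, 0, 0, 10], [0, 0, 5, 0, 0, 0, 10], [0, 0, 7, 0, 0, 0, 10]]

```text
clock: 4.15
eef_pos: [399.1, -190.1, 202.0]
eef_rot: [180.0, -0.0, -15.8]
wrist_force: [2.8, -5.3, -7.9]
gripper_width: 36.0
```

send_rows:
  targets:
    - [[0, 0, 1.5, 0, 0, 0, 10], [0, 0, 3, 0, 0, 0, 10]]

```text
clock: 4.32
eef_pos: [399.1, -190.1, 204.9]
eef_rot: [180.0, -0.0, -15.8]
wrist_force: [2.0, -5.1, -9.1]
gripper_width: 35.6
```

send_rows:
  targets:
    - [[0, 0, 1.5, 0, 0, 0, 10], [0, 0, 3, 0, 0, 0, 10]]

```text
clock: 4.48
eef_pos: [399.0, -190.0, 206.4]
eef_rot: [180.0, 0.0, -15.8]
wrist_force: [9.9, -10.1, -34.5]
gripper_width: 36.1
```

send_rows:
  targets:
    - [[0, 0, 1, 0, 0, 0, 10], [0, 0, 2, 0, 0, 0, 10]]

```text
clock: 4.65
eef_pos: [398.9, -190.0, 206.6]
eef_rot: [-180.0, 0.1, -15.8]
wrist_force: [10.4, -11.9, -41.4]
gripper_width: 36.2
```

send_rows:
  targets:
    - [[0, 0, 1, 0, 0, 0, 10], [0, 0, 2, 0, 0, 0, 10]]

```text
clock: 4.82
eef_pos: [398.0, -189.7, 207.9]
eef_rot: [-179.9, 0.3, -15.8]
wrist_force: [7.4, -11.7, -40.1]
gripper_width: 35.5
```

send_rows:
  targets:
    - [[0, 0, -2, 0, 0, 0, 10], [0, 0, -3, 0, 0, 0, 30], [0, 0, -3, 0, 0, 0, 45], [0, 0, -3, 0, 0, 0, 60], [0, 0, -3, 0, 0, 0, 70], [0, 0, 5, 0, 0, 0, 75], [0, 0, 20, 0, 0, 0, 80], [0, 0, 35, 0, 0, 0, 85], [0, 0, 50, 0, 0, 0, 90], [0, 0, 60, 0, 0, 0, 90], [0, 0, 60, 0, 0, 0, 90]]

```text
clock: 5.73
eef_pos: [400.1, -190.2, 274.7]
eef_rot: [179.9, -0.3, -15.8]
wrist_force: [1.1, 0.4, 0.1]
gripper_width: 88.8
```

```bash
python3 - <<'E'
from h import *
for n in ['wrist','scene','side']: snap(n,n+'3')
o=arm.observe();print(o['clock'],o['eef_pos'],o['eef_rot'],o['wrist_force'],o['gripper_width'],o['joint_pos'])
E
```

```text
5.8833 [ 398.90418953 -189.52207828  271.63412226] [-1.79992628e+02  1.08699444e-02 -1.57577566e+01] [-0.00841591  0.05452082 -0.30491297] 89.81346193156759 [-3.53769892e+01  8.71301802e+00  9.47409324e+01  3.38670685e-03
  7.65587636e+01  7.03799806e+01]
```

View pics/wrist3.png

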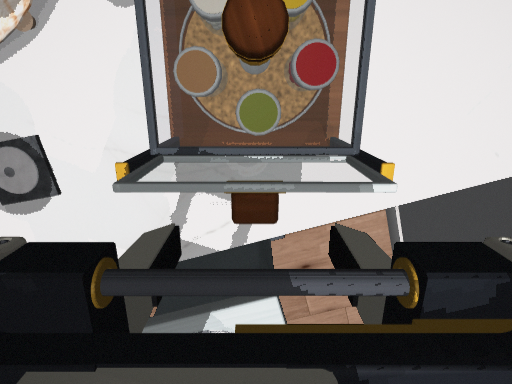

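View pics/scene3.png

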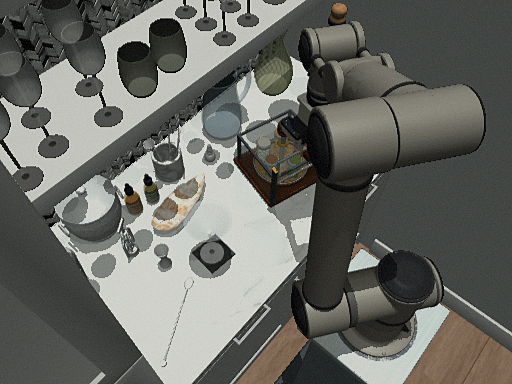

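```bash
python3 - <<'E'
from fit import *
c=cam(np.load('pics/wrist3.npz'));print(c[1])
o=np.array([523,-225.2]);y=np.radians(-15.8);M=np.array([[np.cos(y),-np.sin(y)],[np.sin(y),np.cos(y)]])
for s in(85,95,100):
    print(s,[np.round(proj(c,np.r_[o+M@np.array(l[:2]),l[2]+s]),1) for l in([-141,18,125],[-141,-18,125],[-109,103,130],[-109,-103,130])])
print('knob',[proj(c,np.r_[o+M@np.array(l),z]) for l,z in(([0,0],230),([-22,0],207),([0,22],220),([0,-22],220))])
for n,u,v in(('cherry',315,64),('olive',258,112),('sugar',197,71)):
    K,P,Rm=c;d=Rm@np.linalg.solve(K,[u,v,1]);q=P+d*(120-P[2])/d[2];l=M.T@(q[:2]-o);print(n,l,np.hypot(*l),np.degrees(np.arctan2(l[1],l[0])))
E
```

```text
[ 479.89139852 -212.70070937  433.22839767]
85 [array([232.2, 219.2]), array([276.2, 219.2]), array([120.4, 183.3]), array([388. , 183.4])]
95 [array([231.4, 224.2]), array([277.2, 224.2]), array([114.5, 187.2]), array([393.8, 187.2])]
100 [array([230.9, 226.9]), array([277.6, 226.9]), array([111.4, 189.2]), array([397. , 189.2])]
knob [array([254.39684074,  19.19456092]), array([254.32528293,  62.23689146]), array([220.18671232,  23.0116967 ]), array([288.54258557,  23.09827763])]
cherry [-14.74516151 -59.69904863] 61.49305811115358 -103.87389785855422
olive [-60.47879643  -3.91611681] 60.60545180208325 -176.29516168815843
sugar [-21.25499536  56.51334031] 60.378244924874586 110.61157172527405
```

send_rows:
  targets:
    - [[10, -3, 3, 0, 0, 0.08, 90], [28, -8, 3, 0, 0, 0.16, 90], [46, -13, 3, 0, 0, 0.24, 90], [64, -18, 3, 0, 0, 0.32, 90], [82, -23, 3, 0, 0, 0.4, 90], [100, -28.5, 3, 0, 0, 0.48, 90], [114, -32.5, 3, 0, 0, 0.56, 90], [121, -34.5, 3, 0, 0, 0.62, 90], [124, -35.2, 3, 0, 0, 0.63, 90], [124, -35.2, 3, 0, 0, 0.63, 90]]

```text
clock: 6.72
eef_pos: [523.1, -224.9, 273.5]
eef_rot: [-179.9, 0.1, 20.3]
wrist_force: [-1.1, -0.0, -0.0]
gripper_width: 89.7
```

```bash
python3 - <<'E'
from h import *
for n in ['wrist','scene','side']: snap(n,n+'4')
o=arm.observe();print(o['clock'],o['eef_pos'],o['eef_rot'],o['wrist_force'],o['gripper_width'],o['joint_pos'])
a=cv2.imread('pics/scene4.png')[95:215,205:365];b=cv2.imread('pics/side4.png')[170:290,240:400]
cv2.imwrite('pics/z4.png',np.hstack([cv2.resize(q,(640,480),interpolation=cv2.INTER_CUBIC)[:, :400] if 0 else cv2.resize(q,(400,300),interpolation=cv2.INTER_CUBIC) for q in(a,b)]))
E
```

```text
6.8667 [ 522.5468784  -224.78535098  274.54190369] [-1.79971082e+02  2.91126583e-02  2.02448159e+01] [-0.11169314  0.74503683  0.13312486] 89.87630215218003 [-3.09920316e+01  2.25577710e+01  7.52673369e+01 -4.63768786e-03
  8.22156679e+01  3.87637897e+01]
```

View pics/wrist4.png

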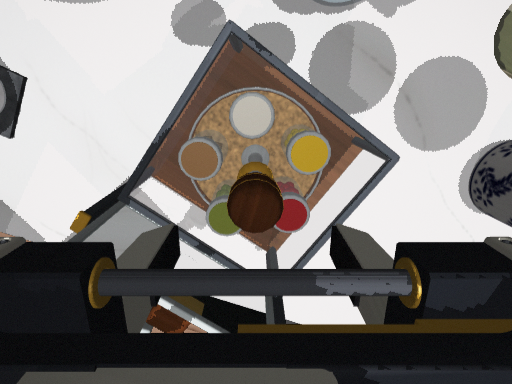

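View pics/z4.png

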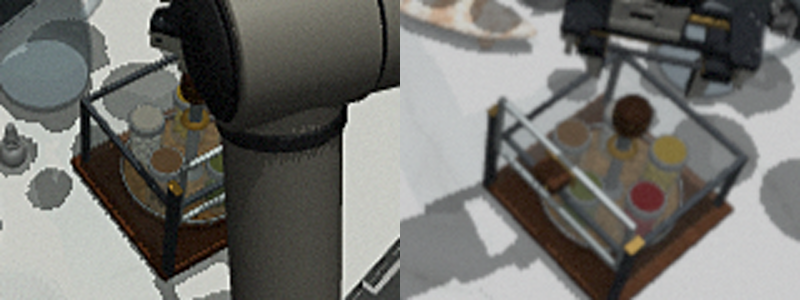

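```bash
python3 - <<'E'
from fit import *
c=cam(np.load('pics/wrist4.npz'));print(c[1])
y=np.radians(-15.8)
obs={'cherry':None,'olive':None,'lemon':(308.5,152),'onion':(252,116),'sugar':(200,157)}
L={0:'cherry',1:'lemon',2:'onion',3:'sugar',4:'olive'}
def f(p,full=False):
    r=[]
    for i,n in L.items():
        if obs[n] is None: continue
        a=y+p[2]+i*2*np.pi/5
        r.append(proj(c,np.array([p[0]+62*np.cos(a),p[1]+62*np.sin(a),120]))-obs[n])
    return np.concatenate(r)
r=least_squares(f,[523,-225,np.radians(255.5)]);print(r.x[:2],np.degrees(r.x[2]),np.round(r.fun,2))
for z in(230,):
  print('knob',proj(c,np.array([523,-225.2,z])))
a=cv2.imread('pics/wrist4.png')[90:250,170:340];cv2.imwrite('pics/w4z.png',cv2.resize(a,None,fx=3.5,fy=3.5,interpolation=cv2.INTER_CUBIC))
E
```

```text
[ 601.89807853 -197.08378822  431.54402983]
[ 525.22334333 -225.41353802] 254.82345385702877 [ 0.82  0.88  0.04 -1.7  -0.87  1.07]
knob [253.58075566 213.44393113]
```

View pics/w4z.png

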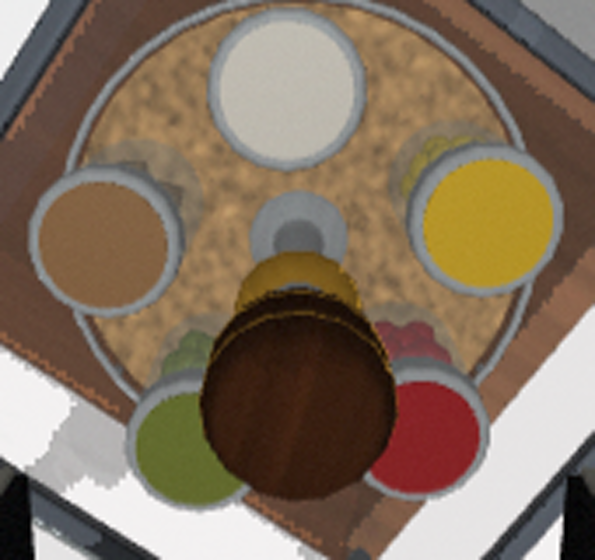

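```bash
python3 - <<'E'
from fit import *
t=np.linspace(0,2*np.pi,60)
for tag in('wrist4','wrist3'):
  c=cam(np.load(f'pics/{tag}.npz'))
  for z,rr in((230,16),(225,20),(217,22),(197,22)):
    q=np.array([proj(c,np.array([523+rr*np.cos(a),-225.2+rr*np.sin(a),z])) for a in t]);print(tag,z,q.min(0),q.max(0))
a=cv2.imread('pics/wrist3.png')[0:80,200:310];cv2.imwrite('pics/w3z.png',cv2.resize(a,None,fx=5,fy=5,interpolation=cv2.INTER_CUBIC))
E
```

```text
wrist4 230 [231.8439433  192.85136019] [275.31756235 233.14415916]
wrist4 225 [227.0208918  185.49375336] [280.20531384 234.93261219]
wrist4 217 [225.37577588 179.8411539 ] [281.94160596 232.65164332]
wrist4 197 [227.63916722 173.08968108] [279.87218894 222.31693976]
wrist3 230 [228.21423969 -11.01837024] [280.57109979  47.8822774 ]
wrist3 225 [222.49428474 -15.77205419] [286.26526127  55.85464455]
wrist3 217 [220.67285764 -14.86387827] [288.04903638  60.61596339]
wrist3 197 [223.66653748  -4.55871753] [284.97373512  63.71395851]
```

View pics/w3z.png

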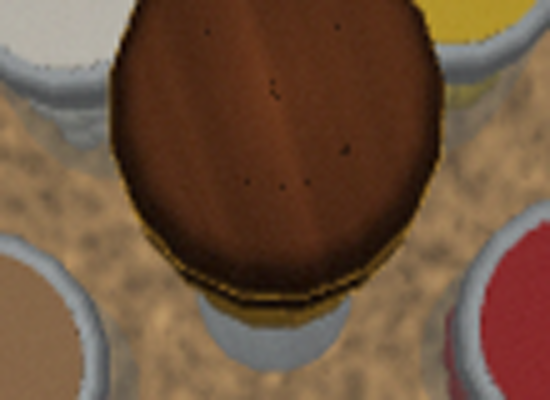

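send_rows:
  targets:
    - [[1.5, -0.4, -15, 0, 0, 0, 85], [1.5, -0.4, -30, 0, 0, 0, 80], [1.5, -0.4, -45, 0, 0, 0, 80], [1.5, -0.4, -58, 0, 0, 0, 80], [1.5, -0.4, -68, 0, 0, 0, 80], [1.5, -0.4, -77, 0, 0, 0, 78], [1.5, -0.4, -84, 0, 0, 0, 75], [1.5, -0.4, -87, 0, 0, 0, 70], [1.5, -0.4, -87, 0, 0, 0, 65], [1.5, -0.4, -87, 0, 0, 0, 60]]

```text
clock: 7.7
eef_pos: [524.8, -225.6, 188.2]
eef_rot: [180.0, -0.0, 20.3]
wrist_force: [0.0, 0.3, 0.5]
gripper_width: 62.9
```

```bash
python3 - <<'E'
from h import *
snap('wrist','wrist5')
o=arm.observe();print(o['clock'],o['eef_pos'],o['eef_rot'],o['wrist_force'],o['gripper_width'])
E
```

```text
7.75 [ 524.90119608 -225.6159024   188.3301442 ] [ 1.79946543e+02 -3.81837225e-02  2.03238132e+01] [-0.21409767  0.92736562  0.1549499 ] 61.57204209970912
```

View pics/wrist5.png

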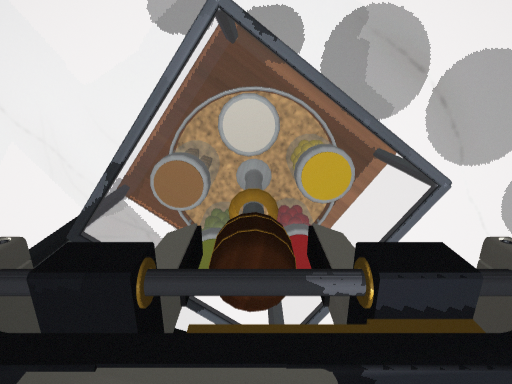

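The knob is centred between the fingers at about (254,260), so I'll close gently.

send_rows:
  targets:
    - [[0, 0, 0, 0, 0, 0, 54], [0, 0, 0, 0, 0, 0, 49], [0, 0, 0, 0, 0, 0, 45], [0, 0, 0, 0, 0, 0, 40], [0, 0, 0, 0, 0, 0, 30], [0, 0, 0, 0, 0, 0, 25], [0, 0, 0, 0, 0, 0, 25]]

```text
clock: 8.33
eef_pos: [524.4, -224.6, 188.0]
eef_rot: [-179.9, 0.0, 20.3]
wrist_force: [-2.0, 4.6, 3.7]
gripper_width: 43.7
```

```bash
python3 - <<'E'
from h import *
o=arm.observe();print(o['clock'],o['eef_pos'],o['eef_rot'],o['wrist_force'],o['torque'],o['gripper_width'])
E
```

```text
8.3333 [ 524.36035313 -224.55934223  187.97471973] [-1.79919821e+02  1.54973301e-03  2.03403105e+01] [-2.02546269  4.60412608  3.66309078] [0.93714943 0.37604801 0.01262472] 43.739240637530514
```

send_rows:
  targets:
    - [[0, 0.5, 0, 0, 0, -0.005, 25], [-0.2, 1, 0, 0, 0, -0.02, 25], [-0.2, 1, 0, 0, 0, -0.045, 25], [-0.2, 1, 0, 0, 0, -0.08, 25], [-0.2, 1, 0, 0, 0, -0.125, 25], [-0.2, 1, 0, 0, 0, -0.175, 25], [-0.2, 1, 0, 0, 0, -0.225, 25], [-0.2, 1, 0, 0, 0, -0.275, 25], [-0.2, 1, 0, 0, 0, -0.325, 25], [-0.2, 1, 0, 0, 0, -0.375, 25], [-0.2, 1, 0, 0, 0, -0.425, 25], [-0.2, 1, 0, 0, 0, -0.475, 25]]

```text
clock: 9.33
eef_pos: [524.5, -225.4, 188.0]
eef_rot: [179.9, -0.0, -7.1]
wrist_force: [-2.2, -2.3, 2.4]
gripper_width: 43.3
```

send_rows:
  targets:
    - [[0, 0, 0, 0, 0, -0.05, 25], [0, 0, 0, 0, 0, -0.1, 25], [0, 0, 0, 0, 0, -0.15, 25], [0, 0, 0, 0, 0, -0.2, 25], [0, 0, 0, 0, 0, -0.25, 25], [0, 0, 0, 0, 0, -0.3, 25], [0, 0, 0, 0, 0, -0.345, 25], [0, 0, 0, 0, 0, -0.385, 25], [0, 0, 0, 0, 0, -0.415, 25], [0, 0, 0, 0, 0, -0.435, 25], [0, 0, 0, 0, 0, -0.445, 25], [0, 0, 0, 0, 0, -0.445, 25]]

```text
clock: 10.33
eef_pos: [524.2, -226.1, 188.0]
eef_rot: [179.9, -0.1, -32.5]
wrist_force: [-4.0, -4.3, 1.7]
gripper_width: 43.8
```

```bash
python3 - <<'E'
from h import *
for n in ['wrist','scene','side']: snap(n,n+'6')
o=arm.observe();print(o['clock'],o['eef_pos'],o['eef_rot'],o['wrist_force'],o['torque'],o['gripper_width'],o['joint_pos'])
a=cv2.imread('pics/scene6.png')[75:215,205:365];b=cv2.imread('pics/side6.png')[160:290,240:400]
cv2.imwrite('pics/z6.png',np.hstack([cv2.resize(q,(400,330),interpolation=cv2.INTER_CUBIC) for q in(a,b)]))
E
```

```text
10.4833 [ 524.23459374 -226.11922307  188.00242087] [ 1.79884264e+02 -9.50783877e-02 -3.24806336e+01] [-3.68776112 -5.0871916   1.61197676] [0.07154239 0.17383694 0.0069894 ] 43.49988672689992 [-30.95594255  26.17987477  83.41095151  -0.12556155  70.31725211
  91.56698291]
```

View pics/wrist6.png

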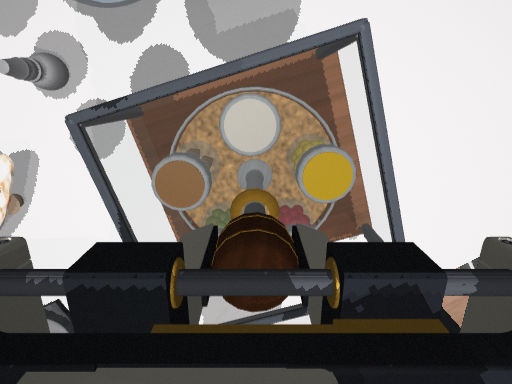

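View pics/z6.png

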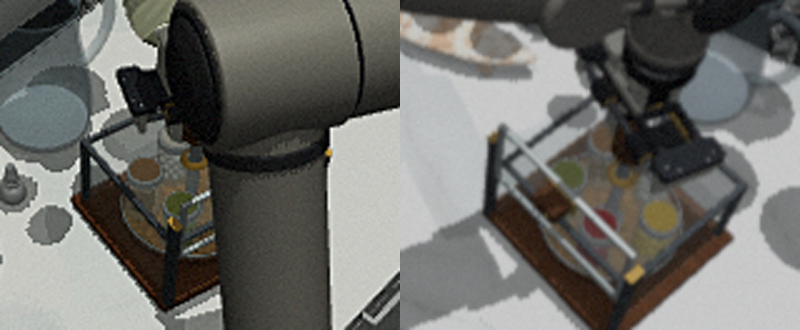

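```bash
cat > ang.py <<'E'
import sys
from fit import *
y=np.radians(-15.75)
L=['cherry','lemon','onion','sugar','olive']
HS={'cherry':((0,6),120),'lemon':((22,30),150),'olive':((34,48),100)}
def lids(tag,obs):
    c=cam(np.load(f'pics/{tag}.npz'))
    f=lambda p:np.concatenate([proj(c,np.array([p[0]+62*np.cos(y+p[2]+L.index(n)*1.2566371),p[1]+62*np.sin(y+p[2]+L.index(n)*1.2566371),120]))-q for n,q in obs.items()])
    out=[]
    for fix in(0,1):
        b=min((least_squares((lambda p:np.r_[f(p),(p[:2]-[524,-225.4])*(5 if fix else .3)]),[524,-225.4,t]) for t in(2,3,4,5)),key=lambda r:r.cost)
        out.append((np.round(b.x[:2],1),round(np.degrees(b.x[2])%360,2),np.round(b.fun,1)))
    return out
E
python3 - <<'E'
import cv2
a=cv2.imread('pics/wrist6.png') if 0 else cv2.imread('pics/wrist6.png')
cv2.imwrite('pics/w6z.png',cv2.resize(a[85:225,140:370],None,fx=3.4,fy=3.4,interpolation=cv2.INTER_CUBIC))
b=cv2.imread('pics/side6.png')
cv2.imwrite('pics/s6z.png',cv2.resize(b[200:290,265:385],None,fx=6,fy=6,interpolation=cv2.INTER_CUBIC))
E
```

```text
(no output)
```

View pics/w6z.png

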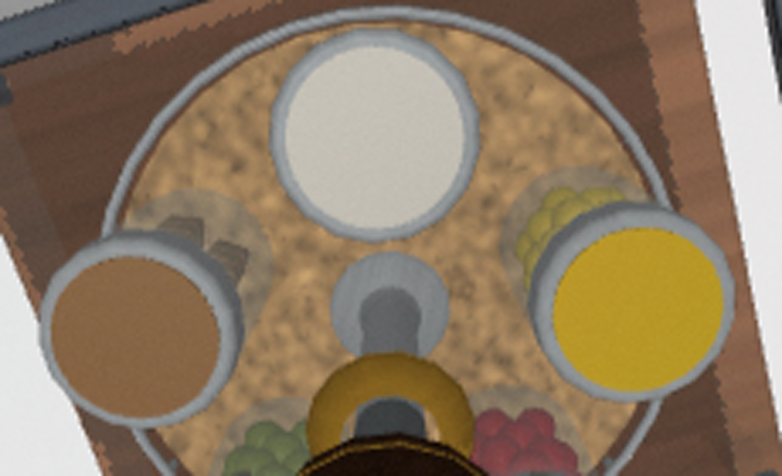

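View pics/s6z.png

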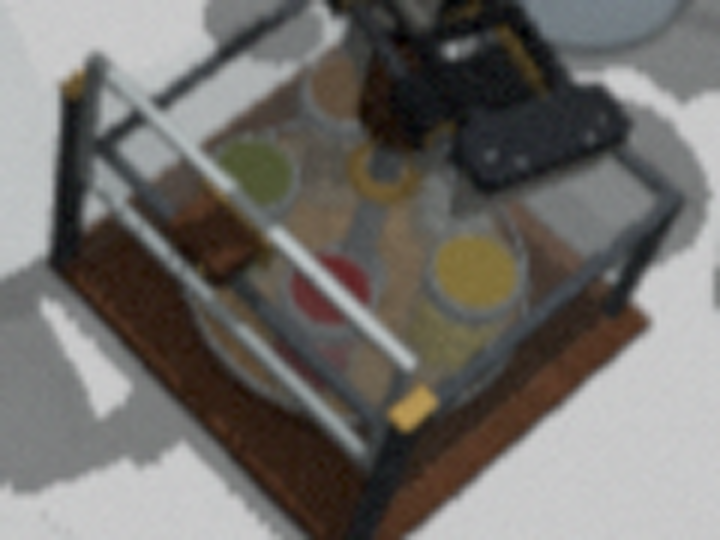

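```bash
python3 - <<'E'
from ang import *
w=lambda u,v:pix(u,v,140,85,3.4); s=lambda u,v:pix(u,v,265,200,6)
print(lids('wrist6',{'onion':w(375,137),'lemon':w(638,311),'sugar':w(135,338)}))
print(lids('side6',{'olive':s(255,172),'cherry':s(331,289),'lemon':s(476,270),'sugar':s(343,89)}))
z=lambda u,v:pix(u,v,260,190,6)
print('before',lids('side0',{'cherry':z(473,352),'olive':z(326,326),'lemon':z(526,241),'sugar':z(294,203)}))
E
```

```text
[(array([ 524.1, -226. ]), np.float64(202.35), array([-0.1,  0.3,  0. , -0.1,  0. , -0.2,  0. , -0.2])), (array([ 524. , -225.5]), np.float64(202.17), array([-0.3,  0.8, -0.4,  0.6, -0.4,  0. ,  0.2, -0.4]))]
[(array([ 522.5, -225.3]), np.float64(203.33), array([-0.2,  0.1,  0.1, -0.1,  0.1, -0.2,  0.4, -0.2, -0.5,  0. ])), (array([ 524. , -225.4]), np.float64(203.39), array([ 0. , -0.2,  0.4, -0.5,  0.3, -0.6,  0.6, -0.5, -0.1,  0. ]))]
before [(array([ 521.8, -225.7]), np.float64(255.69), array([ 0.2, -0. , -0.2,  0.1,  0.3, -0.3, -0. , -0.4, -0.7, -0.1])), (array([ 524. , -225.4]), np.float64(255.55), array([ 0.4, -0.6,  0. , -0.6,  0.5, -0.9,  0.3, -1. , -0.2, -0. ]))]
```

send_rows:
  targets:
    - [[-0.2, -0.3, 0, 0, 0, -0.005, 25], [-0.5, -0.7, 0, 0, 0, -0.02, 25], [-0.5, -0.7, 0, 0, 0, -0.05, 25], [-0.5, -0.7, 0, 0, 0, -0.095, 25], [-0.5, -0.7, 0, 0, 0, -0.145, 25], [-0.5, -0.7, 0, 0, 0, -0.195, 25], [-0.5, -0.7, 0, 0, 0, -0.245, 25], [-0.5, -0.7, 0, 0, 0, -0.295, 25], [-0.5, -0.7, 0, 0, 0, -0.34, 25], [-0.5, -0.7, 0, 0, 0, -0.375, 25], [-0.5, -0.7, 0, 0, 0, -0.396, 25], [-0.5, -0.7, 0, 0, 0, -0.396, 25]]

```text
clock: 11.48
eef_pos: [523.7, -226.6, 188.0]
eef_rot: [179.9, -0.1, -55.2]
wrist_force: [-3.8, -5.9, 2.5]
gripper_width: 43.4
```

```bash
python3 - <<'E'
from h import *
for n in ['wrist','scene','side']: snap(n,n+'7')
o=arm.observe();print(o['clock'],o['eef_pos'],o['eef_rot'],o['wrist_force'],o['torque'],o['gripper_width'],o['joint_pos'])
b=cv2.imread('pics/side7.png')
cv2.imwrite('pics/s7z.png',cv2.resize(b[200:290,265:385],None,fx=6,fy=6,interpolation=cv2.INTER_CUBIC))
b=cv2.imread('pics/scene7.png')
cv2.imwrite('pics/c7z.png',cv2.resize(b[75:215,205:365],None,fx=4,fy=4,interpolation=cv2.INTER_CUBIC))
E
```

```text
11.6333 [ 523.73042093 -226.60628723  187.97178233] [ 1.79925080e+02 -1.22433245e-01 -5.51724267e+01] [-4.56585315 -4.98623675  2.11446164] [-0.27377835  0.16234088  0.00814883] 43.32212472896525 [-31.02439274  26.16002113  83.44888297  -0.12580718  70.31007003
 114.19041842]
```

View pics/s7z.png

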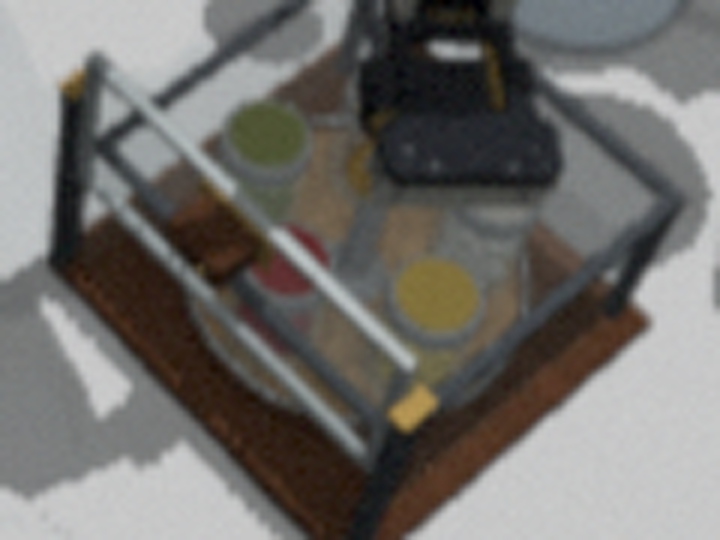

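View pics/wrist7.png

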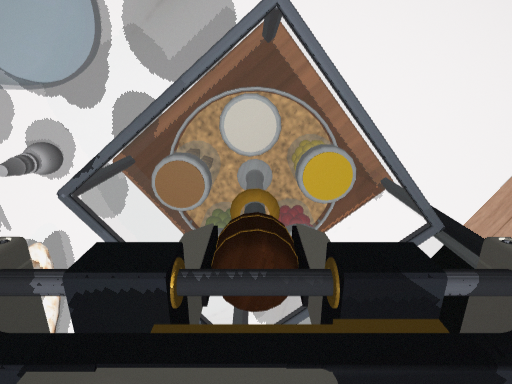

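View pics/c7z.png

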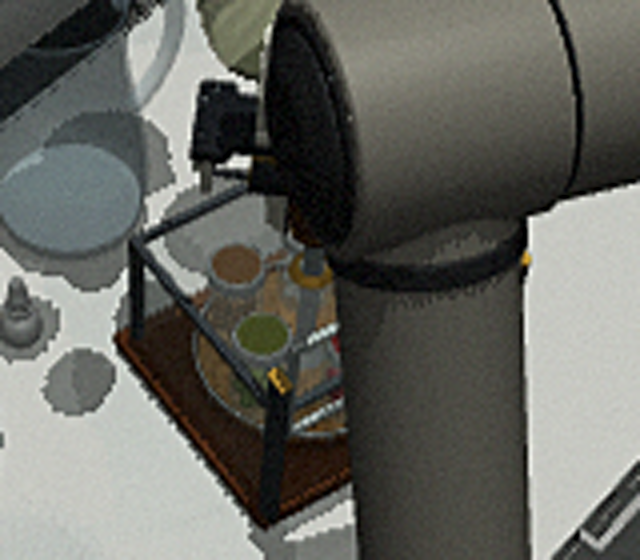

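```bash
python3 - <<'E'
from ang import *
w=lambda u,v:pix(u,v,140,85,3.4); s=lambda u,v:pix(u,v,265,200,6); c4=lambda u,v:pix(u,v,205,75,4)
print(lids('wrist7',{'onion':w(375,137),'lemon':w(638,311),'sugar':w(138,338)}))
print(lids('side7',{'olive':s(266,133),'lemon':s(436,298)}))
print(lids('scene7',{'olive':c4(263,334),'sugar':c4(236,264)}))
# outer corner geometry in wrist7
a=cv2.imread('pics/wrist7.png');cv2.imwrite('pics/w7z.png',cv2.resize(a[0:240,50:450],None,fx=2,fy=2,interpolation=cv2.INTER_CUBIC))
E
```

```text
[(array([ 523.9, -226.2]), np.float64(179.74), array([ 0.2,  0.3,  0.3, -0.2, -0.5, -0. , -0. , -0.2])), (array([ 524. , -225.5]), np.float64(179.49), array([-0.1,  0.9, -0.2,  0.7, -1. ,  0.2, -0. , -0.6]))]
[(array([ 522. , -225.5]), np.float64(179.29), array([ 0.3,  0. , -0. , -0.5, -0.6, -0. ])), (array([ 524. , -225.4]), np.float64(179.35), array([ 0.6, -0.4,  0.2, -1.1, -0.1, -0. ]))]
[(array([ 523.9, -224.7]), np.float64(181.16), array([ 0.1, -0.2, -0. , -0. , -0. ,  0.2])), (array([ 524. , -225.4]), np.float64(181.39), array([ 0.3, -0.3,  0.1, -0.1,  0. ,  0. ]))]
```

View pics/w7z.png

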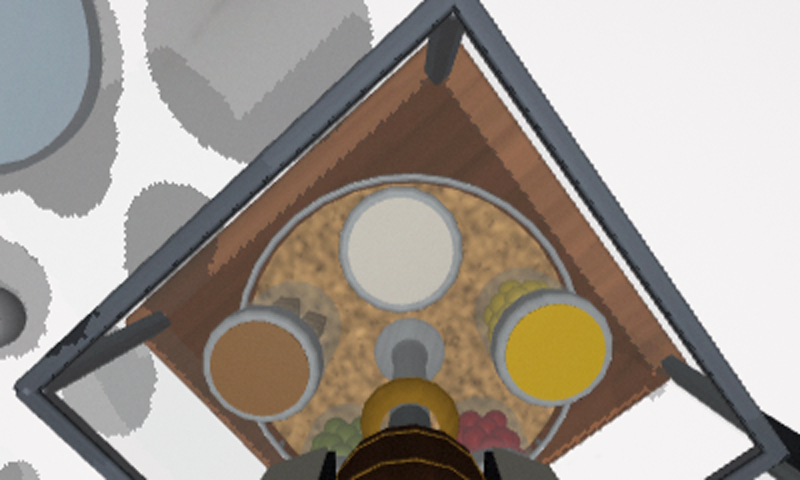

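```bash
python3 - <<'E'
from fit import *
c=cam(np.load('pics/wrist7.npz'));K,P,Rm=c
def ray(q,z):
    d=Rm@np.linalg.solve(K,[*q,1]);return (P+d*(z-P[2])/d[2])
g=cv2.GaussianBlur(cv2.cvtColor(cv2.imread('pics/wrist7.png'),cv2.COLOR_BGR2GRAY),(3,3),0).astype(float)
def edge(p0,p1,n=60,half=6):
    # strongest bright(outside)->dark transition normal to the segment
    p0,p1=map(np.array,(p0,p1));d=(p1-p0)/np.linalg.norm(p1-p0);nn=np.array([-d[1],d[0]]);pts=[]
    for t in np.linspace(.05,.95,n):
        b=p0+t*(p1-p0);ss=np.arange(-half,half+.1,.25);m=(b+ss[:,None]*nn).astype(np.float32)
        v=cv2.remap(g.astype(np.float32),m[None,:,0],m[None,:,1],cv2.INTER_LINEAR)[0];k=np.argmax(abs(np.gradient(v)));pts.append(b+ss[k]*nn)
    return np.array(pts)
for name,a,b in(('back outer',(59,190),(258,5)),('right outer',(292,3),(440,220))):
    q=np.array([ray(p,141)[:2] for p in edge(a,b)])
    vx,vy,x0,y0=cv2.fitLine(q.astype(np.float32),cv2.DIST_HUBER,0,.01,.01).ravel()
    dist=abs((524.0-x0)*vy-(-225.5-y0)*vx);print(name,np.degrees(np.arctan2(vy,vx)),'axis dist',dist)
E
```

```text
back outer 74.21332 axis dist 104.779816
right outer -15.871728 axis dist 104.932045
```

```bash
python3 - <<'E'
from fit import *
c=cam(np.load('pics/side7.npz'))
o=np.array([523.6,-225.4]);y=np.radians(-15.82);M=np.array([[np.cos(y),-np.sin(y)],[np.sin(y),np.cos(y)]])
f=lambda l:np.round((proj(c,np.r_[o+M@np.array(l[:2]),l[2]]-np.array([1.4,.3,1.5]))-[265,200]+.5)*6-.5)
for s in(90,95,100):print(s,f([-109,103,130+s]),f([-109,-103,130+s]),f([-109,103,20+s]),f([-109,-103,20+s]))
print(f([-108,108,198]),f([-108,-108,198]))
E
```

```text
90 [90. 65.] [410. 378.] [ 78. 184.] [369. 480.]
95 [90. 59.] [412. 373.] [ 79. 179.] [371. 476.]
100 [91. 53.] [415. 367.] [ 79. 174.] [373. 472.]
[82. 82.] [412. 407.]
```

send_rows:
  targets:
    - [[0, 0, 0, 0, 0, 0, 20], [0, 0, 0, 0, 0, 0, 20], [0, 0, 0, 0, 0, 0, 20], [0, 0, 0, 0, 0, 0, 20]]

```text
clock: 11.97
eef_pos: [523.7, -226.6, 188.0]
eef_rot: [179.9, -0.1, -55.2]
wrist_force: [-4.0, -5.1, 2.8]
gripper_width: 43.6
```

```bash
python3 - <<'E'
from h import *
o=arm.observe();print(o['clock'],o['eef_rot'],o['wrist_force'],o['gripper_width'],o['dq']);print(arm.hand_in())
E
```

```text
11.9667 [ 1.79923062e+02 -1.21804152e-01 -5.51722868e+01] [-3.96546534 -5.06086832  2.7766865 ] 43.56954605009105 [-0.01567287 -0.04070229  0.08983659 -0.10775149 -0.02986683 -0.04506713]
the job is handed in; nothing more can be done
None
```

I raised the sash by its pull to its stop, then turned the carousel about 75° clockwise by the knob until the cherry jar faced front. I handed the job in at 12 s with the gripper still closed on the knob.

- **Sash:** the lift force jumped from about 8 N to 35–40 N at the stop. The pictures put it at about 97–101 mm, and it stayed up after I let go.
- **Cherry jar:** the three cameras put it at about 179.8° (wrist), 179.3° (side) and 181.2° (scene), where straight front is 180°. They disagree by about 2° and average close to 180°. In the final scene and side pictures the arm and the sash edge partly hid the cherry lid, so those two rest mostly on the other jars.
- **Jars:** the turn ran at about 0.6 rad/s. All the jars I could see were upright and in their places, and I touched none of them.
- **Grip:** the fingers read 43.6 mm on the 44 mm knob, and the arm was still. About 7 N of side force remained at the wrist and did not go away when I shifted the arm slightly.
- **Coupe and bar tools:** the arm stayed clear of the coupe and the bar tools.

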